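# Tighten the latched knob of a laminating press

### The arm

A 7-joint arm with a two-finger parallel gripper is mounted at the origin on the work surface. World frame = base frame: x ahead of the robot, y to its left, z up, the work surface at z = 0. Lengths are in mm, angles in rad, forces in N, time in s.
With the tool pointing down it reaches from about 425 to 925 mm from the base axis. Payload 6.8 kg.
Tool frame: the origin (TCP) lies midway between the tips of the shut fingers; the grasp point (between the pads) lies 19 mm behind it; z points along the fingers, y is the line along which they close (so a half turn about z gives the same grasp; the last joint's range is limited). The gripper opens to 88 mm and grips with 3 to 60 N. Pads are 20 mm wide; open, the fingers measure 115 mm over their backs; the gripper's body (75 mm by 178 mm) begins 61 mm behind the grasp point.
Start: joints at [1.12, 0.477, 0.022, 1.555, -0.011, 1.109, -0.083], TCP at [226.894, -635.741, 222.664] pointing down, gripper open.
Joint ranges: [-2.96, 2.96], [-0.34, 2.1], [-1.41, 1.46], [0.24, 2.44], [-1.37, 4.51], [0.17, 1.92], [-2.96, 2.96]. Speed limits (rad/s): [2.39, 2.39, 3.14, 3.14, 3.14, 3.14, 3.14].

### API

Orientations are given as [roll, pitch, yaw] about the fixed x, y, z axes, in that order (R = Rz(yaw) Ry(pitch) Rx(roll)).
In Python, from bench import arm, capture, camera_model, order gives the robot as it stands.
- The arm moves only by the tool play_rows, never from a script. Its argument "increments" is a list of rows, each a list of 7 numbers: the shift along the tool's x, y, z scaled (see below), then the turn, a rotation vector about the tool's x, y, z scaled (see below), then the opening, from -1 (shut) to 1 (fully open). In form: [[x, y, z, ax, ay, az, fingers], ...]. A call has 1 to 12 rows; each row is the pose to reach, as a shift and turn from the pose commanded when the call began, along the tool's axes at that moment; what a row does not reach only later rows make up. The controller multiplies each number of a shift by 15 cm and each number of a turn by 0.5 rad. A row lasts 1/12 s, in which the tool goes at most 41.7 mm and 7.16 degrees, less where a joint would pass 70% of its speed; a pose out of reach is approached as far as the arm can. A call with a number of a shift or a turn outside -1 to 1 is refused whole. A call with a gripper value outside its range is refused whole. The fingers move at their own pace and stop on an object; "squeeze" is the grip in N (left out, the last holds). Time passes only in rows, so rows that repeat a pose let the fingers close. It gives the time, the measured TCP pose, the force, the opening and the grip force at its end, in the units of the state.
- arm.sense(): the state, without advancing time (a new reading comes with each control period).
- capture(name): name is "side" or "top" or "wrist"; returns the picture (384x512x3 uint8, red, green, blue); there is no depth.
- camera_model(name): a dict with "K" (3x3 intrinsics, pixels), "rvec" (rotation vector, rad) and "tvec" (3), from world to camera coordinates, as OpenCV has them. Camera axes: x right, y down, z forward; pixel columns grow to the right and rows downward; lengths in mm; the calibration is good to about 2 mm. A picture is of the moment at which its call begins: read the wrist's pose just before it. camera_model takes no time and is no camera call; for the wrist camera it gives the pose at the moment of the call.
- order.sign_off(): hands the job in; it is judged then, once.
The state is a dict: "time": time; "qpos": joint angles; "joint_vel": joint speeds; "joint_torque": joint torques, N m; "tool_pos": TCP position; "tool_rot": TCP orientation; "contact_force": force on the tool from outside, world axes, zero at the start; "moment": the same for the moment, N m; "finger_gap": finger opening in mm; "gripper_force": force on a finger pad.
Only numpy, scipy, OpenCV 4.12 (cv2) and the standard library are available. Lean on these libraries where they do the work, as an engineer would, in place of code of your own. Each camera call takes 0.05 s, during which the arm holds its last target. There are 200 camera calls.

### The job

The glued panels in the bench press need clamping. Pinch the two release tabs of the knob on top, wind it clockwise until the platen bears firmly on the board - you will feel the knob stiffen; firm, but do not crush the panels - and let go so that both tabs spring out and lock it there. Leave the things standing beside the press where they are.

Things in the scene. Friction and masses are not known exactly. Their poses are not given: they have to be found in the camera images.
- press: Bench laminating press, fixed: base plate 270 mm deep (x) by 370 wide (y), two columns, and a beam across them along y, 66 mm deep, 360 long, top 212 mm above the table. Origin on the table under its centre. On the beam's ends stand nuts up to 234 mm, 155 mm from the knob; nothing else stands on it but the ring and the knob in the middle.
- knob_grip (a point): Grip point of the press knob: on its upright axis, 246 mm above the table, half-way up its tabs; z up, +y to tab_a, -y to tab_b; turns with the knob. The knob is 54 mm high (top 266 mm above the table), 52 mm across; over both tabs 64 mm, 52 when they are fully pressed. Round its foot is a fixed notched ring, 82 mm across, 12.5 mm high.
- knob (a joint): Knob angle (rad), growing clockwise seen from above. Clockwise lowers the platen, 12 mm a turn; at the start it hangs 2 to 7 mm clear of the board, so first touch comes after 1.1 to 3.7 rad. Free running takes 0.06 N m or less; then the knob stiffens by 0.1 N m for each 50 N of pressure, over 0.52 rad. Firm is about 0.2 N m above free running. Range -0.2 to 8; regrasp for a long turn.
- tab_a (a joint): Inward travel (m) of the release tab on the knob's +y side, a flat ribbed pad at right angles to y, 22 mm wide, from 16 to 46 mm above the beam: 0 out (tooth in a notch of the ring), about 0.004 when its round-nosed tooth rides on the ring between notches, 0.006 at its rigid stop. Past 0.0045 it frees the knob. Its spring presses out with 5 N when out, 8.5 N at the stop.
- tab_b (a joint): The same for the tab on the -y side. Each tab locks by itself, both ways: both must be held in to turn the knob freely. There are 16 notches, wherever joint knob is a multiple of 0.3927 rad, with some 0.04 rad of play each way. Let go between two notches and the tabs stay half in, unlocked, until the knob is turned on or back to a notch (under pressure it may run back by itself).
- platen: The press's aluminium platen, 200 x 235 mm, level between the columns, moved down and up by the knob.
- caul: Plywood board, 206 x 240 mm, lying on a rubber blanket on the glued panels, under the platen: what the platen presses on. It gives way by 1 mm for each 50 N.
- sanding_block: Cork sanding block, 65 x 110 x 36 mm, lying beside the press on the robot's left; origin under its centre.
- small_bow: Bent-wood piece, an arc standing on edge, 76 mm across and 55 mm high, beside the press on the robot's right; origin under its centre.
- glue: White glue bottle, 68 mm wide and 190 mm high, standing beside the press on the robot's right; origin under its centre.

How it is judged:
By the outcome, as a careful person would: the job done as asked, in the order asked, and still so for the second after the job is handed in, with the robot touching nothing.
It also fails if it takes over 72 s, if anything falls off the work surface, if the arm or the gripper's body presses on something with over 40 N, if the wrist force passes 120 N, or if a joint passes its speed limit or range.

## Working session

There is one attempt and no reset: what is moved stays moved. The work goes in short steps, Python scripts to look and compute and a tool call to move; the robot and the scene stay as the last step left them, time stands still between calls to the robot, and variables do not carry over. Pictures are saved under pics/ and viewed, at most 10 in all, crops included, and the job is handed in when it is done.

Besides the shell and the picture viewer there is one more tool, called after "Emit:" by a JSON object that holds its "method" and its "body". play_rows: Moves the arm, as the interface text tells. Its arguments: {"type":"object","properties":{"increments":{"type":"array"},"squeeze":{"type":"number"}},"required":["increments"]}

```bash
mkdir -p pics; python3 - <<'E'
from bench import arm,capture,camera_model
import cv2,numpy as np
s=arm.sense();print({k:np.round(v,3).tolist() for k,v in s.items()})
ims=[capture(n) for n in("side","top")]
for n,i in zip(("side","top"),ims):
    cv2.imwrite(f"pics/{n}0.png",i[...,::-1]);m=camera_model(n);R=cv2.Rodrigues(np.array(m["rvec"]))[0];print(n,np.round(m["K"],1).tolist(),(-R.T@np.array(m["tvec"]).ravel()).round(),R.round(2).tolist())
E
```

```text
{'time': 0.0, 'qpos': [1.12, 0.478, 0.022, 1.556, -0.012, 1.109, -0.083], 'joint_vel': [-0.0, 0.001, 0.0, 0.001, 0.0, -0.002, -0.001], 'joint_torque': [0.0, -58.285, 1.535, -27.262, -0.054, 0.017, 0.0], 'tool_pos': [226.656, -635.192, 221.733], 'tool_rot': [-3.14, 0.0, 0.343], 'contact_force': [-0.736, 0.679, -0.057], 'moment': [0.0, 0.057, 0.008], 'gripper_force': 0.0, 'finger_gap': 88.055}
side [[393.6, 0.0, 255.8], [0.0, 393.6, 199.3], [0.0, 0.0, 1.0]] [ 310. -638.  785.] [[0.93, -0.37, -0.0], [-0.24, -0.61, -0.75], [0.28, 0.7, -0.66]]
top [[379.3, 0.0, 249.3], [0.0, 379.3, 194.6], [0.0, 0.0, 1.0]] [ 442.   34. 1072.] [[-0.0, -1.0, 0.02], [-0.99, -0.0, -0.16], [0.16, -0.02, -0.99]]
```

```bash
cd pics; ls; python3 -c "
import cv2,numpy as np
a=cv2.imread('side0.png');b=cv2.imread('top0.png');cv2.imwrite('both.png',cv2.resize(np.vstack([a,b]),None,fx=.78,fy=.78))"
```

```text
side0.png
top0.png
```

View pics/top0.png

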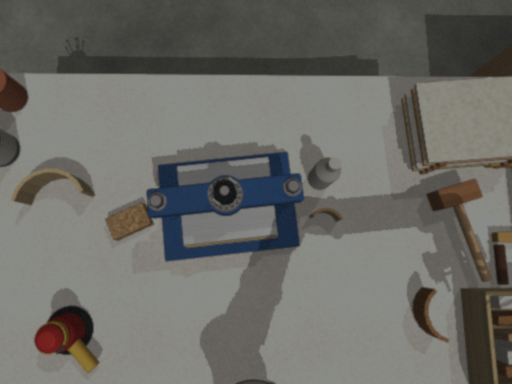

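View pics/side0.png

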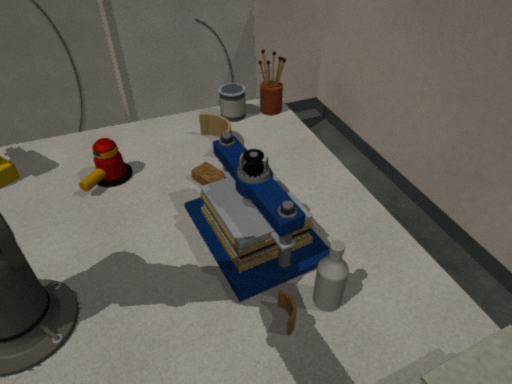

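The top view shows the knob near (225,191) and the beam nuts at (157,201) and (293,186). The tabs can't be made out at this scale, so I'll locate the knob from the nuts and then look with the wrist camera.

```bash
cat > h.py <<'E'
from bench import arm,capture,camera_model
import cv2,numpy as np
from scipy.spatial.transform import Rotation as Ro
def ray(m,uv,z):
    R=cv2.Rodrigues(np.array(m["rvec"],float))[0];K=np.array(m["K"]);t=np.array(m["tvec"],float).ravel()
    c=-R.T@t;d=R.T@np.linalg.inv(K)@np.array([*uv,1.]);return c+d*(z-c[2])/d[2]
def proj(m,P): return cv2.projectPoints(np.array(P,float).reshape(-1,1,3),np.array(m["rvec"],float),np.array(m["tvec"],float),np.array(m["K"]),None)[0].reshape(-1,2)
def rel(p,yaw):
    """increments (scaled) from present pose to TCP p, tool down with yaw"""
    s=arm.sense();R0=Ro.from_euler('xyz',s["tool_rot"]);R1=Ro.from_euler('xyz',[np.pi,0,yaw])
    return R0.inv().apply(np.array(p)-s["tool_pos"])/150,(R0.inv()*R1).as_rotvec()/.5
E
python3 - <<'E'
from h import *
m=camera_model("top")
a=ray(m,(157,201),234);b=ray(m,(293,186),234);k=ray(m,(225,190),266)
print(a,b,(a+b)/2,k,np.linalg.norm(a-b),np.arctan2(*( -(a-b)[:1],(a-b)[1])))
w=camera_model("wrist");R=cv2.Rodrigues(np.array(w["rvec"]))[0];c=-R.T@np.array(w["tvec"]).ravel()
s=arm.sense();T=Ro.from_euler('xyz',s["tool_rot"]).as_matrix();print("cam in tool",T.T@(c-s["tool_pos"]),"\n",R@T,w["K"])
E
```

```text
[560.34425137 219.4631771  234.        ] [594.65617201 -83.75404261 234.        ] [577.50021169  67.85456724 234.        ] [579.8294776   67.70157225 266.        ] 305.1524049170543 [0.11268021]
cam in tool [ 8.06060184e+01 -1.57389897e-01 -1.61869490e+02] 
 [[-5.31465680e-04  9.99999591e-01 -7.31773656e-04]
 [-9.56653083e-01 -7.21542321e-04 -2.91229047e-01]
 [-2.91229456e-01  5.45275280e-04  9.56653075e-01]] [[332.24320274   0.         261.07814765]
 [  0.         332.24320274 191.32871395]
 [  0.           0.           1.        ]]
```

```bash
python3 - <<'E'
from h import *
s=arm.sense();p0=np.array(s["tool_pos"]);y0=s["tool_rot"][2];p1=np.array([578,68,370.]);y1=3.25
P=[p0+(p1-p0)*f for f in np.linspace(0,1,7)];Y=np.linspace(y0,y1,7)
for i in range(6):
    c,n=Y[i],np.sin(Y[i]);c=np.cos(Y[i]);d=P[i+1]-P[i]
    print(np.round([(c*d[0]+n*d[1])/150,(n*d[0]-c*d[1])/150,-d[2]/150,-(Y[i+1]-Y[i])/.5],3))
E
```

```text
[ 0.63  -0.605 -0.165 -0.969]
[ 0.839 -0.242 -0.165 -0.969]
[ 0.855  0.177 -0.165 -0.969]
[ 0.674  0.555 -0.165 -0.969]
[ 0.338  0.805 -0.165 -0.969]
[-0.076  0.87  -0.165 -0.969]
```

Emit:
{"method": "play_rows", "body": {"increments": [[0.16, -0.15, -0.15, 0, 0, -0.24, 1], [0.32, -0.3, -0.3, 0, 0, -0.48, 1], [0.47, -0.45, -0.45, 0, 0, -0.73, 1], [0.63, -0.6, -0.6, 0, 0, -0.97, 1], [0.63, -0.6, -0.6, 0, 0, -0.97, 1]]}}

```text
time: 0.52
tool_pos: [291.6, -515.1, 317.7]
tool_rot: [3.135, -0.002, 0.842]
contact_force: [2.8, -0.4, -0.3]
finger_gap: 87.9
gripper_force: 0.0
```

```bash
python3 -c "
from h import *
s=arm.sense();print(s['time'],s['qpos'],s['tool_pos'],s['tool_rot'])"
```

```text
0.5167 [ 1.0477616   0.26798856 -0.11936511  1.63954576  0.03029967  1.22964838
  0.19383351] [ 291.62286454 -515.06520308  317.65661507] [ 3.13475072e+00 -1.63265599e-03  8.41965148e-01]
```

Emit:
{"method": "play_rows", "body": {"increments": [[0.2, -0.06, -0.08, 0, 0, -0.24, 1], [0.42, -0.12, -0.15, 0, 0, -0.48, 1], [0.63, -0.18, -0.23, 0, 0, -0.73, 1], [0.84, -0.24, -0.3, 0, 0, -0.97, 1], [0.84, -0.24, -0.3, 0, 0, -0.97, 1]]}}

```text
time: 0.93
tool_pos: [349.0, -396.7, 359.9]
tool_rot: [3.138, -0.001, 1.327]
contact_force: [0.7, -0.6, 0.1]
finger_gap: 88.1
gripper_force: 0.0
```

Emit:
{"method": "play_rows", "body": {"increments": [[0.21, 0.04, 0, 0, 0, -0.24, 1], [0.43, 0.09, 0, 0, 0, -0.48, 1], [0.64, 0.13, 0, 0, 0, -0.73, 1], [0.855, 0.177, 0, 0, 0, -0.97, 1], [0.855, 0.177, 0, 0, 0, -0.97, 1]]}}

```text
time: 1.35
tool_pos: [405.8, -278.8, 357.6]
tool_rot: [3.14, -0.002, 1.811]
contact_force: [0.2, 0.4, 0.2]
finger_gap: 87.7
gripper_force: 0.0
```

Emit:
{"method": "play_rows", "body": {"increments": [[0.17, 0.14, 0, 0, 0, -0.24, 1], [0.34, 0.28, 0, 0, 0, -0.48, 1], [0.51, 0.41, 0, 0, 0, -0.73, 1], [0.67, 0.55, 0, 0, 0, -0.97, 1], [0.67, 0.55, 0, 0, 0, -0.97, 1]]}}

```text
time: 1.77
tool_pos: [462.9, -162.4, 357.6]
tool_rot: [3.139, -0.001, 2.295]
contact_force: [-0.4, 0.3, 0.7]
finger_gap: 87.9
gripper_force: 0.0
```

Emit:
{"method": "play_rows", "body": {"increments": [[0.08, 0.2, 0, 0, 0, -0.24, 1], [0.17, 0.4, 0, 0, 0, -0.48, 1], [0.25, 0.6, 0, 0, 0, -0.73, 1], [0.34, 0.8, 0, 0, 0, -0.97, 1], [0.34, 0.8, 0, 0, 0, -0.97, 1]]}}

```text
time: 2.18
tool_pos: [519.7, -45.3, 357.4]
tool_rot: [3.138, -0.001, 2.779]
contact_force: [0.4, -0.3, 0.2]
finger_gap: 87.8
gripper_force: 0.0
```

Emit:
{"method": "play_rows", "body": {"increments": [[-0.02, 0.21, 0, 0, 0, -0.24, 1], [-0.04, 0.43, 0, 0, 0, -0.48, 1], [-0.06, 0.65, 0, 0, 0, -0.73, 1], [-0.08, 0.87, 0, 0, 0, -0.97, 1], [-0.08, 0.87, 0, 0, 0, -0.97, 1], [-0.08, 0.87, 0, 0, 0, -0.97, 1]]}}

```text
time: 2.68
tool_pos: [577.1, 66.4, 356.7]
tool_rot: [3.14, -0.001, -3.031]
contact_force: [-0.1, -1.1, -0.3]
finger_gap: 87.6
gripper_force: 0.0
```

```bash
python3 -c "
from h import *
s=arm.sense();print(s['time'],s['qpos'],s['tool_pos'],s['tool_rot'])
m=camera_model('wrist');i=capture('wrist');np.save('m1.npy',m,allow_pickle=True)
cv2.imwrite('pics/w1.png',i[...,::-1])
c=proj(m,[578,68,266])[0];print(c)
x,y=c.astype(int);cv2.imwrite('pics/w1c.png',cv2.resize(i[max(0,y-90):y+90,max(0,x-120):x+120,::-1],None,fx=3,fy=3,interpolation=2));print(max(0,x-120),max(0,y-90))"
```

```text
2.6833 [ 0.39075453  0.31807845 -0.78524382  1.56609318  0.22691984  1.35343548
  1.26272327] [577.06501266  66.43069508 356.69986414] [ 3.14047542e+00 -1.48769491e-03 -3.03088280e+00]
[262.74756611 196.20411831]
142 106
```

View pics/w1c.png

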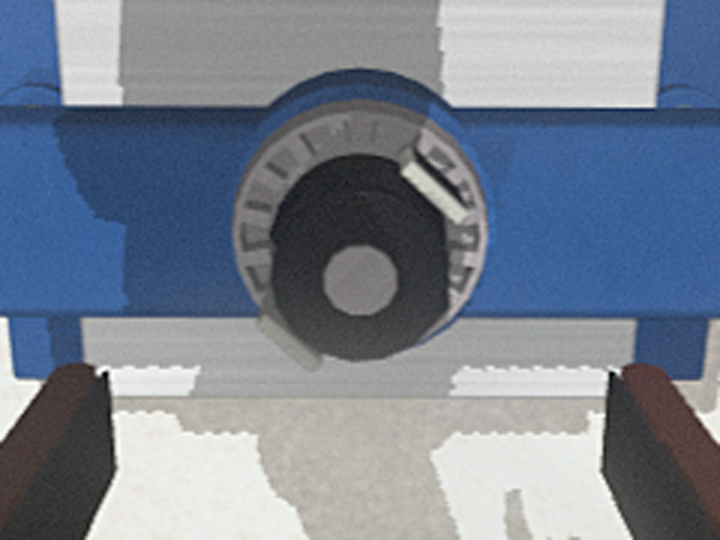

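The wrist crop shows the round knob top disc centred at crop (361,280), with pale tabs at the upper right (~(405,165)–(465,215)) and lower left (~(260,320)–(320,365)). So the tab axis is turned well away from the beam.

```bash
python3 - <<'E'
from h import *
m=np.load('m1.npy',allow_pickle=True).item()
f=lambda u,v,z:ray(m,(142+u/3,106+v/3),z)
c=f(361,280,266);print("centre",c)
# outer edges of the pads, top ends
A=[f(405,150,258),f(470,205,258)];B=[f(258,318,258),f(318,368,258)]
for q in(A,B):
    d=q[1]-q[0];print(np.round(q,1).tolist(),"len",np.linalg.norm(d),"normal yaw",(np.arctan2(d[1],d[0])+np.pi/2)%np.pi)
a,b=np.mean(A,0),np.mean(B,0);d=(a-b)[:2];print("mid",(a+b)/2,"sep",np.linalg.norm(d),"axis",np.arctan2(d[1],d[0])%np.pi)
# beam: edge lines top z=212 (upper: v=107, lower: v=317)
e=[f(100,317,212),f(640,317,212)];d=e[1]-e[0];print("beam yaw",np.arctan2(d[1],d[0])%np.pi)
E
```

```text
centre [580.64987924  67.96341323 266.        ]
[[546.0, 75.8, 258.0], [558.9, 95.1, 258.0]] len 23.19628206763155 normal yaw 2.5493137670534036
[[597.5, 41.0, 258.0], [610.7, 59.1, 258.0]] len 22.37781252931243 normal yaw 2.5128946990869134
mid [578.26307547  67.76134833 258.        ] sep 62.60021375600424 axis 2.5403772376341047
beam yaw 1.680867428376678
```

Emit:
{"method": "play_rows", "body": {"increments": [[0, 0, 0, 0, 0, -0.22, 1], [0, 0, 0, 0, 0, -0.45, 1], [0, 0, 0, 0, 0, -0.68, 1], [0, 0, 0, 0, 0, -0.9, 1], [0, 0, 0, 0, 0, -0.9, 1]]}}

```text
time: 3.15
tool_pos: [576.8, 62.9, 357.3]
tool_rot: [-3.141, -0.001, -2.582]
contact_force: [0.4, 0.2, 0.1]
finger_gap: 87.8
gripper_force: 0.0
```

Emit:
{"method": "play_rows", "body": {"increments": [[0, 0, 0, 0, 0, -0.2, 1], [0, 0, 0, 0, 0, -0.4, 1], [0, 0, 0, 0, 0, -0.6, 1], [0, 0, 0, 0, 0, -0.8, 1], [0, 0, 0, 0, 0, -0.8, 1], [0, 0, 0, 0, 0, -0.8, 1], [0, 0, 0, 0, 0, -0.8, 1]]}}

```text
time: 3.73
tool_pos: [576.8, 64.8, 357.6]
tool_rot: [-3.141, -0.001, -2.187]
contact_force: [-0.8, 0.4, -0.8]
finger_gap: 87.6
gripper_force: 0.0
```

```bash
python3 -c "
from h import *
s=arm.sense();print(s['time'],s['qpos'],s['tool_pos'],s['tool_rot'],s['moment'],s['contact_force'])
m=camera_model('wrist');i=capture('wrist');np.save('m2.npy',m,allow_pickle=True)
c=proj(m,[579.3,68,266])[0];print(c)
x,y=c.astype(int);x0,y0=max(0,x-100),max(0,y-75);cv2.imwrite('pics/w2c.png',cv2.resize(i[y0:y0+150,x0:x0+200,::-1],None,fx=4,fy=4,interpolation=2));print(x0,y0)"
```

```text
3.7333 [ 0.49962765  0.35754636 -0.94351324  1.56042904  0.29358685  1.3741713
  2.05405   ] [576.84284054  64.80424741 357.58809214] [-3.14134247e+00 -5.16973143e-04 -2.18670952e+00] [ 0.15477931 -0.06181311 -0.03129713] [-0.75310784  0.35648354 -0.80511124]
[261.31951753 199.40648368]
161 124
```

View pics/w2c.png

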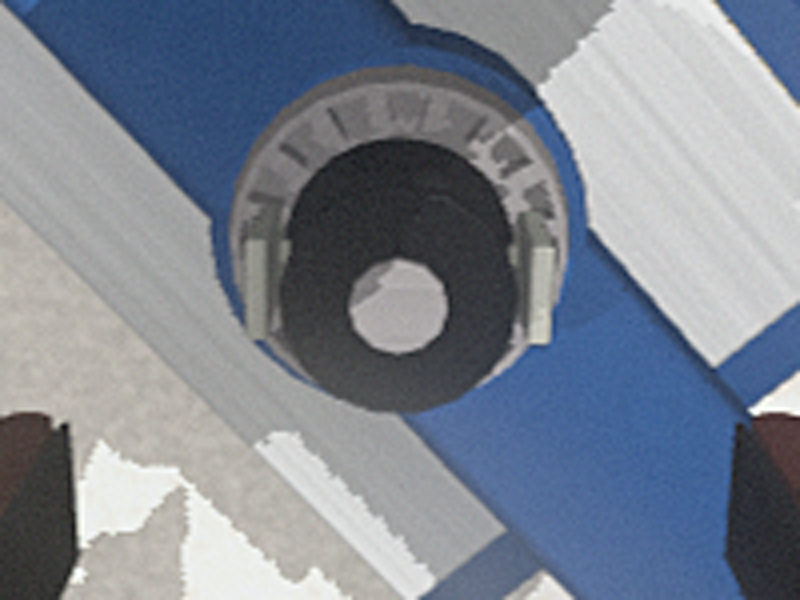

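The crop now shows both tabs upright at left (246–268, 237–338) and right (530–552, 245–343), knob disc at (398,306); the fingers are almost parallel to the tabs.

```bash
python3 - <<'E'
from h import *
m=np.load('m2.npy',allow_pickle=True).item()
f=lambda u,v,z:ray(m,(161+u/4,124+v/4),z)
c=f(398,306,266)
a=f(246,288,258);b=f(552,294,258);d=(b-a)[:2]
ax=np.arctan2(d[1],d[0])
print(c,(a+b)/2,np.linalg.norm(d),"yaw needed",(ax+np.pi/2))
for L in((257,237,257,338),(541,245,541,343)):
    e=f(*L[:2],258)-f(*L[2:],258);print("pad yaw",np.arctan2(e[1],e[0]),np.linalg.norm(e))
print(rel([579.5,68,300],ax+np.pi/2))
E
```

```text
[580.3729402   68.37474319 266.        ] [579.86240277  68.00715506 258.        ] 63.25483721645217 yaw needed 4.075704462980248
pad yaw -2.2185163899852185 21.90431046963479
pad yaw -2.1564606582070747 21.31166002388308
(array([-0.02624847, -0.00315452,  0.38422021]), array([-0.0005066 , -0.00081005,  0.04437927]))
```

Emit:
{"method": "play_rows", "body": {"increments": [[-0.03, -0.004, 0.1, 0, 0, 0.025, 1], [-0.03, -0.004, 0.2, 0, 0, 0.025, 1], [-0.03, -0.004, 0.3, 0, 0, 0.025, 1], [-0.03, -0.004, 0.4, 0, 0, 0.025, 1], [-0.03, -0.004, 0.5, 0, 0, 0.025, 1], [-0.03, -0.004, 0.5, 0, 0, 0.025, 1], [-0.03, -0.004, 0.5, 0, 0, 0.025, 1]]}}

```text
time: 4.37
tool_pos: [579.6, 68.8, 282.4]
tool_rot: [3.141, -0.001, -2.195]
contact_force: [0.8, 0.4, 1.3]
finger_gap: 88.2
gripper_force: 0.0
```

```bash
python3 -c "
from h import *
s=arm.sense();print(s['time'],s['tool_pos'],s['tool_rot'],s['moment'],s['contact_force']);print(rel([579.9,68.1,229],-2.2))"
```

```text
4.3667 [579.64163723  68.82456041 282.37406796] [ 3.14073473e+00 -9.92238184e-04 -2.19470419e+00] [ 0.13043014 -0.09074019 -0.01204952] [0.84322177 0.4459333  1.27818494]
(array([ 0.00256104, -0.00452516,  0.35582608]), array([ 0.00171058, -0.00198901,  0.01059076]))
```

Descend and pinch.

Emit:
{"method": "play_rows", "body": {"increments": [[0.003, -0.004, 0.07, 0, 0, 0.01, 1], [0.003, -0.004, 0.14, 0, 0, 0.01, 1], [0.003, -0.004, 0.21, 0, 0, 0.01, 1], [0.003, -0.004, 0.28, 0, 0, 0.01, 1], [0.003, -0.004, 0.355, 0, 0, 0.01, 1], [0.003, -0.004, 0.355, 0, 0, 0.01, 1], [0.003, -0.004, 0.355, 0, 0, 0.01, 1]]}}

```text
time: 4.95
tool_pos: [579.7, 68.3, 228.5]
tool_rot: [3.14, -0.001, -2.198]
contact_force: [-0.6, -0.2, -0.2]
finger_gap: 87.8
gripper_force: 0.0
```

Emit:
{"method": "play_rows", "body": {"increments": [[0, 0, 0, 0, 0, 0, 0.3], [0, 0, 0, 0, 0, 0, 0.3], [0, 0, 0, 0, 0, 0, 0], [0, 0, 0, 0, 0, 0, 0], [0, 0, 0, 0, 0, 0, -0.2], [0, 0, 0, 0, 0, 0, -0.2], [0, 0, 0, 0, 0, 0, -0.2], [0, 0, 0, 0, 0, 0, -0.2]], "squeeze": 35}}

```text
time: 5.62
tool_pos: [580.5, 68.5, 230.3]
tool_rot: [-3.141, 0.0, -2.198]
contact_force: [-0.9, -0.3, 5.6]
finger_gap: 51.1
gripper_force: 35.0
```

```bash
cat > st.py <<'E'
from h import *
s=arm.sense()
p=s['tool_pos'];f=np.array(s['contact_force']);print('t',round(s['time'],2),'gap',round(s['finger_gap'],1),'g',round(s['gripper_force'],1),'pos',np.round(p,1),'rot',np.round(s['tool_rot'],3),'F',np.round(f,1),'M',np.round(s['moment'],3),'q',np.round(s['qpos'],2),'Ftool',np.round(Ro.from_euler('xyz',s['tool_rot']).inv().apply(f),1))
E
python3 st.py
```

```text
t 5.62 gap 51.1 g 35.0 pos [580.5  68.5 230.3] rot [-3.141  0.    -2.198] F [-0.9 -0.3  5.6] M [ 0.014  0.177 -0.11 ] q [ 0.45  0.46 -0.9   1.73  0.39  1.14  1.95] Ftool [ 0.8  0.6 -5.6]
```

Emit:
{"method": "play_rows", "body": {"increments": [[0, 0, 0, 0, 0, 0.1, -0.2], [0, 0, 0, 0, 0, 0.2, -0.2], [0, 0, 0, 0, 0, 0.3, -0.2], [0, 0, 0, 0, 0, 0.4, -0.2], [0, 0, 0, 0, 0, 0.5, -0.2], [0, 0, 0, 0, 0, 0.6, -0.2], [0, 0, 0, 0, 0, 0.7, -0.2], [0, 0, 0, 0, 0, 0.785, -0.2], [0, 0, 0, 0, 0, 0.785, -0.2]]}}

```text
time: 6.37
tool_pos: [580.7, 68.3, 230.3]
tool_rot: [-3.14, 0.001, -2.592]
contact_force: [-0.7, -1.1, 5.8]
finger_gap: 51.0
gripper_force: 35.0
```

```bash
python3 st.py
```

```text
t 6.37 gap 51.0 g 35.0 pos [580.7  68.3 230.3] rot [-3.140e+00  1.000e-03 -2.592e+00] F [-0.7 -1.1  5.8] M [-0.178  0.049 -0.088] q [ 0.39  0.44 -0.81  1.73  0.35  1.13  1.6 ] Ftool [ 1.2 -0.6 -5.8]
```

Emit:
{"method": "play_rows", "body": {"increments": [[0, 0, 0, 0, 0, 0.1, -0.2], [0, 0, 0, 0, 0, 0.2, -0.2], [0, 0, 0, 0, 0, 0.3, -0.2], [0, 0, 0, 0, 0, 0.4, -0.2], [0, 0, 0, 0, 0, 0.5, -0.2], [0, 0, 0, 0, 0, 0.6, -0.2], [0, 0, 0, 0, 0, 0.7, -0.2], [0, 0, 0, 0, 0, 0.785, -0.2]]}}

```text
time: 7.03
tool_pos: [580.8, 68.0, 230.3]
tool_rot: [-3.141, 0.001, -2.984]
contact_force: [-0.1, -1.0, 5.6]
finger_gap: 50.9
gripper_force: 35.0
```

```bash
python3 st.py; python3 -c "
from h import *
m=camera_model('side');i=capture('side');x,y=proj(m,[580,68,246])[0].astype(int);j=capture('wrist')
a=cv2.resize(i[y-60:y+60,x-60:x+60],(480,480),interpolation=2)
cv2.imwrite('pics/s3.png',a[...,::-1])"
```

```text
t 7.03 gap 50.9 g 35.0 pos [580.8  68.  230.3] rot [-3.141e+00  1.000e-03 -2.984e+00] F [-0.1 -1.   5.6] M [-0.365 -0.028  0.047] q [ 0.34  0.41 -0.73  1.73  0.3   1.11  1.24] Ftool [ 0.3 -1.  -5.6]
```

View pics/s3.png

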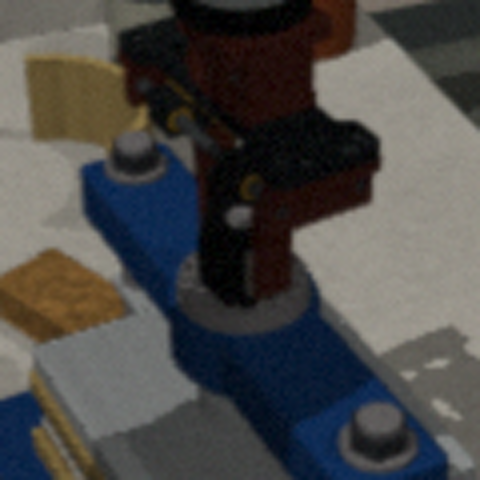

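Emit:
{"method": "play_rows", "body": {"increments": [[0, 0, 0, 0, 0, 0.1, -0.2], [0, 0, 0, 0, 0, 0.2, -0.2], [0, 0, 0, 0, 0, 0.3, -0.2], [0, 0, 0, 0, 0, 0.4, -0.2], [0, 0, 0, 0, 0, 0.5, -0.2], [0, 0, 0, 0, 0, 0.6, -0.2], [0, 0, 0, 0, 0, 0.7, -0.2], [0, 0, 0, 0, 0, 0.785, -0.2]]}}

```text
time: 7.8
tool_pos: [580.8, 67.7, 230.3]
tool_rot: [-3.141, 0.002, 2.906]
contact_force: [0.5, -2.2, 6.2]
finger_gap: 51.1
gripper_force: 35.0
```

```bash
python3 st.py
```

```text
t 7.8 gap 51.1 g 35.0 pos [580.8  67.7 230.3] rot [-3.141e+00  2.000e-03  2.906e+00] F [ 0.5 -2.2  6.2] M [-0.462  0.05   0.029] q [ 0.28  0.39 -0.65  1.74  0.26  1.1   0.88] Ftool [-1.  -2.  -6.2]
```

Emit:
{"method": "play_rows", "body": {"increments": [[0, 0, 0, 0, 0, 0.1, -0.2], [0, 0, 0, 0, 0, 0.2, -0.2], [0, 0, 0, 0, 0, 0.3, -0.2], [0, 0, 0, 0, 0, 0.4, -0.2]]}}

```text
time: 8.13
tool_pos: [580.8, 67.6, 230.3]
tool_rot: [-3.141, 0.002, 2.706]
contact_force: [-0.1, -2.3, 6.8]
finger_gap: 50.7
gripper_force: 35.0
```

```bash
python3 st.py
```

```text
t 8.13 gap 50.7 g 35.0 pos [580.8  67.6 230.3] rot [-3.141e+00  2.000e-03  2.706e+00] F [-0.1 -2.3  6.8] M [-0.605  0.042  0.111] q [ 0.25  0.39 -0.61  1.74  0.25  1.09  0.7 ] Ftool [-0.9 -2.1 -6.8]
```

Emit:
{"method": "play_rows", "body": {"increments": [[0, 0, 0, 0, 0, 0.1, -0.2], [0, 0, 0, 0, 0, 0.2, -0.2], [0, 0, 0, 0, 0, 0.3, -0.2], [0, 0, 0, 0, 0, 0.4, -0.2]]}}

```text
time: 8.47
tool_pos: [580.7, 67.5, 230.3]
tool_rot: [-3.141, 0.002, 2.506]
contact_force: [-1.0, -2.6, 7.7]
finger_gap: 50.8
gripper_force: 35.0
```

```bash
python3 st.py
```

```text
t 8.47 gap 50.8 g 35.0 pos [580.7  67.5 230.3] rot [-3.141e+00  2.000e-03  2.506e+00] F [-1.  -2.6  7.7] M [-0.661  0.107  0.097] q [ 0.22  0.38 -0.57  1.74  0.23  1.09  0.51] Ftool [-0.8 -2.7 -7.7]
```

Emit:
{"method": "play_rows", "body": {"increments": [[0, 0, 0, 0, 0, 0.1, -0.2], [0, 0, 0, 0, 0, 0.2, -0.2], [0, 0, 0, 0, 0, 0.3, -0.2], [0, 0, 0, 0, 0, 0.4, -0.2]]}}

```text
time: 8.8
tool_pos: [580.6, 67.3, 230.2]
tool_rot: [-3.141, 0.002, 2.306]
contact_force: [-1.8, -3.7, 7.2]
finger_gap: 50.5
gripper_force: 35.0
```

```bash
python3 st.py
```

```text
t 8.8 gap 50.5 g 35.0 pos [580.6  67.3 230.2] rot [-3.141e+00  2.000e-03  2.306e+00] F [-1.8 -3.7  7.2] M [-0.706  0.262  0.12 ] q [ 0.19  0.37 -0.53  1.74  0.21  1.09  0.33] Ftool [-1.6 -3.8 -7.2]
```

```bash
cat > hold.py <<'E'
from h import *
M=[]
for _ in range(12):
    M.append(arm.sense()['moment'][2]);capture('side')
print('hold Mz',np.mean(M).round(4),'sd',np.std(M).round(3),'yaw',arm.sense()['tool_rot'][2].round(3))
E
python3 hold.py
```

```text
hold Mz 0.0204 sd 0.039 yaw 2.308
```

Emit:
{"method": "play_rows", "body": {"increments": [[0, 0, 0, 0, 0, 0.1, -0.2], [0, 0, 0, 0, 0, 0.2, -0.2]]}}

```text
time: 9.57
tool_pos: [580.5, 67.3, 230.2]
tool_rot: [-3.141, 0.002, 2.206]
contact_force: [-0.9, -2.7, 6.9]
finger_gap: 50.9
gripper_force: 35.0
```

```bash
python3 st.py
```

```text
t 9.57 gap 50.9 g 35.0 pos [580.5  67.3 230.2] rot [-3.141e+00  2.000e-03  2.206e+00] F [-0.9 -2.7  6.9] M [-0.782  0.269  0.197] q [ 0.18  0.37 -0.51  1.74  0.2   1.08  0.24] Ftool [-1.7 -2.3 -6.9]
```

Emit:
{"method": "play_rows", "body": {"increments": [[0, 0, 0, 0, 0, 0.1, -0.2], [0, 0, 0, 0, 0, 0.2, -0.2]]}}

```text
time: 9.73
tool_pos: [580.5, 67.3, 230.2]
tool_rot: [-3.141, 0.002, 2.106]
contact_force: [-2.0, -2.7, 7.2]
finger_gap: 50.9
gripper_force: 35.0
```

```bash
python3 st.py;python3 hold.py
```

```text
t 9.73 gap 50.9 g 35.0 pos [580.5  67.3 230.2] rot [-3.141e+00  2.000e-03  2.106e+00] F [-2.  -2.7  7.2] M [-0.821  0.323  0.138] q [ 0.16  0.36 -0.49  1.74  0.19  1.08  0.14] Ftool [-1.3 -3.1 -7.2]
hold Mz 0.0488 sd 0.036 yaw 2.108
```

Emit:
{"method": "play_rows", "body": {"increments": [[0, 0, 0, 0, 0, 0.1, -0.2], [0, 0, 0, 0, 0, 0.2, -0.2], [0, 0, 0, 0, 0, 0.3, -0.2], [0, 0, 0, 0, 0, 0.4, -0.2]]}}

```text
time: 10.67
tool_pos: [580.3, 67.2, 230.2]
tool_rot: [-3.141, 0.002, 1.906]
contact_force: [-1.5, -3.5, 7.6]
finger_gap: 51.3
gripper_force: 35.0
```

```bash
python3 st.py;python3 hold.py
```

```text
t 10.67 gap 51.3 g 35.0 pos [580.3  67.2 230.2] rot [-3.141e+00  2.000e-03  1.906e+00] F [-1.5 -3.5  7.6] M [-0.83   0.43   0.195] q [ 0.13  0.36 -0.45  1.75  0.18  1.08 -0.04] Ftool [-2.9 -2.6 -7.6]
hold Mz 0.076 sd 0.048 yaw 1.908
```

Emit:
{"method": "play_rows", "body": {"increments": [[0, 0, 0, 0, 0, 0.1, -0.2], [0, 0, 0, 0, 0, 0.2, -0.2], [0, 0, 0, 0, 0, 0.3, -0.2], [0, 0, 0, 0, 0, 0.4, -0.2]]}}

```text
time: 11.6
tool_pos: [580.2, 67.2, 230.2]
tool_rot: [-3.142, 0.002, 1.706]
contact_force: [-2.8, -2.9, 7.3]
finger_gap: 50.4
gripper_force: 35.0
```

```bash
python3 st.py;python3 hold.py
```

```text
t 11.6 gap 50.4 g 35.0 pos [580.2  67.2 230.2] rot [-3.142e+00  2.000e-03  1.706e+00] F [-2.8 -2.9  7.3] M [-0.814  0.579  0.285] q [ 0.1   0.35 -0.41  1.75  0.16  1.07 -0.23] Ftool [-2.5 -3.2 -7.3]
hold Mz 0.1124 sd 0.065 yaw 1.709
```

Emit:
{"method": "play_rows", "body": {"increments": [[0, 0, 0, 0, 0, 0, 0.25], [0, 0, 0, 0, 0, 0, 0.35], [0, 0, 0, 0, 0, 0, 0.45], [0, 0, 0, 0, 0, 0, 0.6], [0, 0, 0, 0, 0, 0, 0.8], [0, 0, 0, 0, 0, 0, 1], [0, 0, 0, 0, 0, 0, 1], [0, 0, 0, 0, 0, 0, 1], [0, 0, 0, 0, 0, 0, 1]]}}

```text
time: 12.95
tool_pos: [580.1, 68.7, 229.2]
tool_rot: [-3.141, -0.0, 1.708]
contact_force: [-0.3, -0.0, -0.3]
finger_gap: 87.6
gripper_force: 0.0
```

Emit:
{"method": "play_rows", "body": {"increments": [[0, 0, -0.1, 0, 0, 0, 1], [0, 0, -0.2, 0, 0, 0, 1], [0, 0, -0.35, 0, 0, 0, 1], [0, 0, -0.5, 0, 0, 0, 1], [0, 0, -0.65, 0, 0, 0, 1], [0, 0, -0.85, 0, 0, 0, 1], [0, 0, -0.85, 0, 0, 0, 1], [0, 0, -0.85, 0, 0, 0, 1]]}}

```text
time: 13.62
tool_pos: [581.0, 68.9, 358.7]
tool_rot: [3.138, -0.0, 1.708]
contact_force: [0.3, 0.3, -1.1]
finger_gap: 87.9
gripper_force: 0.0
```

```bash
python3 st.py; python3 -c "
from h import *
m=camera_model('wrist');i=capture('wrist');np.save('m3.npy',m,allow_pickle=True)
x,y=proj(m,[580,68,266])[0].astype(int);x0,y0=max(0,x-100),max(0,y-75);cv2.imwrite('pics/w3c.png',cv2.resize(i[y0:y0+150,x0:x0+200,::-1],None,fx=4,fy=4,interpolation=2));print(x0,y0)"
```

```text
t 13.62 gap 87.9 g 0.0 pos [581.   68.9 358.7] rot [ 3.138 -0.     1.708] F [ 0.3  0.3 -1.1] M [-0.036 -0.077 -0.016] q [ 0.12  0.26 -0.42  1.57  0.11  1.33 -0.18] Ftool [0.3 0.3 1.1]
158 120
```

View pics/w3c.png

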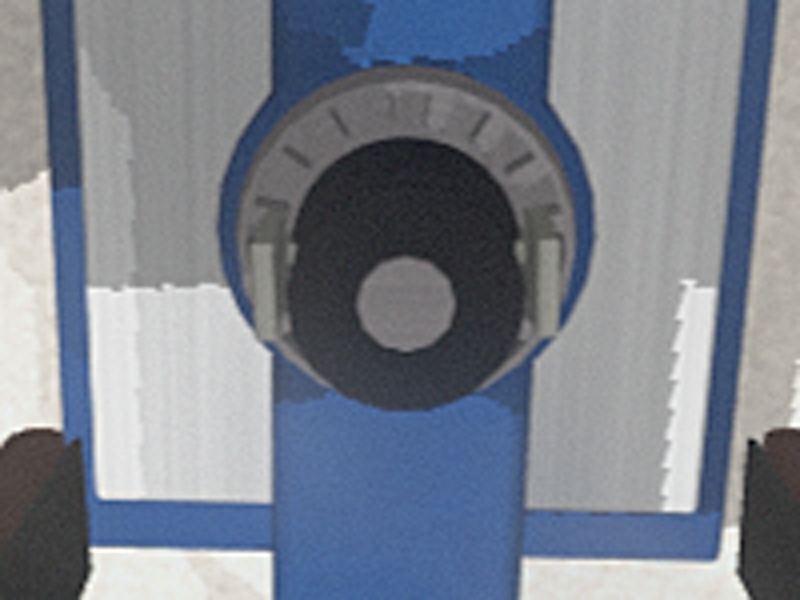

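The crop shows both tabs out (outer edges at 251 and 561, i.e. as wide apart as before the grip) and the tab line level in the picture. I'll check the angle and spread.

```bash
python3 - <<'E'
from h import *
r=[]
for n,o,A,B in(('m2.npy',(161,124),[(246,237),(246,338)],[(552,245),(552,343)]),('m3.npy',(158,120),[(251,241),(254,340)],[(561,238),(557,336)])):
    m=np.load(n,allow_pickle=True).item();f=lambda p:ray(m,(o[0]+p[0]/4,o[1]+p[1]/4),258)
    a=(f(A[0])+f(A[1]))/2;b=(f(B[0])+f(B[1]))/2;d=b-a;r.append(np.arctan2(d[1],d[0]));print(np.linalg.norm(d),r[-1])
print("turned",(r[0]-r[1])%(2*np.pi),6*.3927)
E
```

```text
63.2615705535669 2.5033064765408133
63.36494182456172 0.1473595590383436
turned 2.35594691750247 2.3562
```

```bash
python3 -c "
from bench import order
print(order.sign_off())"
```

```text
the job is handed in; nothing more can be done
None
```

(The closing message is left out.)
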